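# Re-zero the dial of a metering valve at the chromatograph bench

## Robot

A 6-joint arm with a two-finger parallel gripper is mounted at the origin on the work surface. World frame = base frame: x ahead of the robot, y to its left, z up, the work surface at z = 0. Lengths are in m, angles in rad, forces in N, time in s.
With the tool pointing down it reaches from about 0.25 to 0.775 m from the base axis. Payload 4 kg.
Tool frame: the origin (TCP) lies at the centre of the arm's flange, where the gripper is bolted on; the fingertips stand 199 mm ahead of it and the grasp point (between the pads) lies 180 mm ahead of it (robot.tcp_to_tips is the z of the fingertips in the tool frame, in m); z points along the fingers, y is the line along which they close (so a half turn about z gives the same grasp; the last joint's range is limited). The gripper opens to 94 mm and grips with 3 to 60 N. Pads are 16 mm wide; open, the fingers measure 119 mm over their backs; the gripper's body (75 mm by 177 mm) begins 78 mm behind the grasp point.
Start: joints at [1.048, 0.087, 1.371, -0, 1.684, -0.103], TCP at [0.224, 0.502, 0.405] pointing down, gripper open.
Joint ranges: [-3.1, 3.1], [-0.76, 2.03], [0.27, 2.55], [-1.08, 4.22], [0.17, 2.65], [-2.57, 2.57]. Speed limits (rad/s): [2.79, 2.79, 3.14, 3.14, 3.14, 3.14].

## Interface

Orientations are given as [roll, pitch, yaw] about the fixed x, y, z axes, in that order (R = Rz(yaw) Ry(pitch) Rx(roll)).
In Python, from bench import robot gives the robot as it stands.
- The arm moves only by the tool play_rows, never from a script. Its arguments are lists of equal length, an entry for each row: "translation": the shift along the tool's x, y, z scaled (see below), a list of three; "twist": the turn, a rotation vector about the tool's x, y, z scaled (see below), a list of three; "gripper": the opening, from -1 (shut) to 1 (fully open). A call has 1 to 8 rows; each row shifts and turns the commanded pose from where the row before left it, along the tool's axes as they then stand; what a row does not reach is not made up. The controller multiplies each number of a shift by 0.04 m and each number of a turn by 0.1 rad. A row lasts 1/10 s, in which the tool goes at most 50 mm and 8.59 degrees, less where a joint would pass 70% of its speed; a pose out of reach is approached as far as the arm can. A call with a number of a shift or a turn outside -1 to 1 is refused whole. A call with a gripper value outside its range is refused whole. The fingers move at their own pace and stop on an object; the grip force is fixed at half the most. Time passes only in rows, so rows that do not move let the fingers close. It gives the time, the measured TCP pose, the force, the opening and the grip force at its end, in the units of the state.
- robot.get_obs(): the state, without advancing time (a new reading comes with each control period).
- robot.snapshot(name): name is "side" or "top" or "wrist"; returns the picture (400x640x3 uint8, red, green, blue); there is no depth.
- robot.camera_model(name): a dict with "camera_matrix" (3x3 intrinsics, pixels), "rvec" (rotation vector, rad) and "tvec" (3), from world to camera coordinates, as OpenCV has them. Camera axes: x right, y down, z forward; pixel columns grow to the right and rows downward; lengths in m; the calibration is good to about 2 mm. A picture is of the moment at which its call begins: read the wrist's pose just before it. camera_model takes no time and is no camera call; for the wrist camera it gives the pose at the moment of the call.
- robot.close_job(): hands the job in; it is judged then, once.
Trained networks look in the newest picture that a camera, given by its name, has taken for a name from the list of things; names that differ only in an ending like _2 or _b are one class to them, and where a whole thing is asked for, a point or a joint stands for the part that bears it (a point fixed in the world has none). Each returns a list of dicts, best first, with "score" (0 to 1); they miss things now and then, are a little off and sometimes report something else, mostly with a low value. They report only what shows in the picture. A call takes as long as a camera call. They do not tell look-alikes from the thing itself.
- robot.recognise(name, camera): "centre" ([x, y, z] in m, in world coordinates, good to about 4 mm: the middle of the surface that is visible of it).
- robot.spot_point(name, camera): "centre" ([x, y, z] in m, in world coordinates, good to about 4 mm: a listed point, or the origin of a listed thing).
The state is a dict: "time": time; "joint_positions": joint angles; "qvel": joint speeds; "joint_torque": joint torques, N m; "tool_pos": TCP position; "ee_rot": TCP orientation; "wrist_force": force on the tool from outside, world axes, zero at the start; "wrist_torque": the same for the moment, N m; "width": finger opening in m; "finger_force": force on a finger pad.
Only numpy, scipy, OpenCV 4.12 (cv2) and the standard library are available. Lean on these libraries where they do the work, as an engineer would, in place of code of your own. Each camera call takes 0.05 s, during which the arm holds its last target. There are 200 camera calls.

## Task

The fine metering valve on the bench bracket has had a new seat, so its dial no longer reads zero when it is shut. Close the valve by turning the small upper knob clockwise until you feel the needle firm on its seat, finger-tight, without forcing it. Then, with the knob left as it is so that the valve stays shut, turn only the wide graduated collar beneath it until its bold zero line stands at the bold index line on the fixed flange, let go, and leave the bottle, vial rack and spanner alone.

Things in the scene. Friction and masses are not known exactly. Their poses are not given: they have to be found in the camera images.
- valve: Fixed grey steel bracket, foot 130 x 90 mm, shelf top 70 mm above the bench, that carries a small metering valve with its stem upright and a two-part dial on top. Origin on the bench, on the stem axis; z up along the stem; +x points from the stem to the index line. It never moves during the job.
- bonnet: Fixed upper part of the valve: panel nut and round index flange, 72 mm across, its flat top 80 mm above the bench, 2 mm below the collar. Origin on the stem axis, 70 mm above the bench. The needle's seat is hidden inside. Shut, the knob springs back 0.05 to 0.3 rad when let go and stays shut by friction; turned back more than about 0.03 rad from there it is open again.
- knob: Small upper knob of the dial: black, fluted, round, 26 mm across, 28 mm tall, from 102 to 130 mm above the bench. Origin on the stem axis at its underside, z up, +x turns with it. Clockwise from above closes the valve; the collar rides along. The needle meets its seat after 0.25 to 1.25 rad of closing; where exactly cannot be seen and differs each time.
- knob_centre (a point): Centre of the knob, on the stem axis, 116 mm above the bench. Feel of the knob: it turns freely against a steady friction of about 0.06 N m; once on the seat the torque climbs above that level by about 0.09 N m for each 0.1 rad. It is finger-tight when it has climbed by 0.10 to 0.32 N m (aim at 0.20); from 0.36 N m on the seat is being forced.
- collar_centre (a point): Centre of the graduated collar under the knob: satin aluminium, 56 mm across, 20 mm tall, from 81.5 to 101.5 mm above the bench, same axis; 20 thin division lines and one bold zero line on its top rim. It slips on the knob at 0.012 N m, so the knob stays if only the collar is turned. Valve shut, zero stands 0.35 to 1.5 rad clockwise past the index: turn it back anticlockwise.
- zero_mark (a point): Outer end of the bold zero line (5 mm wide, dark, 13 mm long, also down the side) on the collar's top rim: 28 mm from the stem axis, 102 mm above the bench. Turns with the collar.
- index_mark (a point): Bold dark index line (5 mm wide) on the fixed flange, on the valve's +x side. This point is 28 mm from the stem axis, 80 mm above the bench; the line shows just outside the collar, 28 to 36 mm from the axis. Zero is set when the zero line stands straight above it, in the same direction from the axis.
- reagent_bottle: Bystander: amber glass bottle, 76 mm across, 165 mm tall, loose. Origin at the centre of its underside.
- vial_rack: Bystander: white vial rack, 55 x 95 mm, 45 mm tall with its vials, loose. Origin at the centre of its underside.
- spanner: Bystander: steel spanner, 150 mm long, 26 mm wide, 6 mm thick, lying on the bench, loose. Origin under its middle.
Not all that is in view belongs to the job. Of the things that look like the valve, the smallest one is meant.

How it is judged:
On the way, in this order (a step that is already met when the one before it is completed fails the run):
1. the valve is closed: the needle bears firmly on its seat (more than 9 N there, which is a rise of 0.09 N m at the knob) (contact force between knob and bonnet above 9 N), for 0.2 s.
2. the collar's zero line stands at the index line with the valve still shut (horizontal distance between zero_mark and index_mark below 0.004 m and contact force between knob and bonnet above 2 N), for 0.2 s.
At the end, for the whole second after the job is handed in: The zero line stands within 4 mm (about half a division) of the index line, the needle still bears on its seat with more than 2 N (the knob has not been turned back), and the dial has been let go (all of step 2); the robot touches nothing.
It fails at once if the needle is forced into its seat (more than 36 N there, which is a rise of 0.36 N m at the knob) (contact force between knob and bonnet above 36 N).
It fails at once if the bottle is shifted by more than 20 mm or tipped (distance of reagent_bottle from where it was at the start of the episode above 0.02 m or angle between reagent_bottle's own z axis and vertical above 0.3 rad).
It fails at once if the vial rack is shifted by more than 20 mm (distance of vial_rack from where it was at the start of the episode above 0.02 m).
It fails at once if the spanner is shifted by more than 20 mm (distance of spanner from where it was at the start of the episode above 0.02 m).
It also fails if it takes over 58 s, if anything falls off the work surface, if the arm or the gripper's body presses on something with over 40 N, if the wrist force passes 120 N, or if a joint passes its speed limit or range.

## Working session

There is one attempt and no reset: what is moved stays moved. The work goes in short steps, Python scripts to look and compute and a tool call to move; the robot and the scene stay as the last step left them, time stands still between calls to the robot, and variables do not carry over. Pictures are saved under pics/ and viewed, at most 10 in all, crops included, and the job is handed in when it is done.

Besides the shell and the picture viewer there is one more tool, called after ">>>" as name(argument=value, ...), one argument or row to a line, values as JSON. play_rows: Moves the arm, as the interface text tells. Its arguments: {"type":"object","properties":{"translation":{"type":"array","items":{"type":"array","items":{"type":"number","minimum":-1,"maximum":1}}},"twist":{"type":"array","items":{"type":"array","items":{"type":"number","minimum":-1,"maximum":1}}},"gripper":{"type":"array","items":{"type":"number"}}},"required":["translation","twist","gripper"]}

```bash
mkdir -p pics; ls
python3 - <<'E'
from bench import robot
import cv2,numpy as np
o=robot.get_obs()
for k in o: print(k,np.round(o[k],4))
ims=[]
for c in ["top","side"]:
    im=robot.snapshot(c)[:,:,::-1]; cv2.imwrite(f"pics/{c}0.png",im)
    for n in ["knob_centre","collar_centre","zero_mark","index_mark","reagent_bottle","vial_rack","spanner","valve"]:
        print(c,n,[(np.round(d["centre"],3).tolist(),round(d["score"],2)) for d in robot.spot_point(n,c)][:4])
    m=robot.camera_model(c);print(np.round(m["camera_matrix"],1).tolist(),m["rvec"],m["tvec"])
E
```

```text
pics
time 0.0
joint_positions [ 1.0479  0.088   1.3722  0.      1.6836 -0.1031]
qvel [-0.0006 -0.0003  0.0002 -0.0012  0.001  -0.0009]
joint_torque [-2.00000e-04 -3.40183e+01 -3.02428e+01  7.18000e-02  3.29000e-02
 -1.00000e-04]
tool_pos [0.2241 0.5021 0.4035]
ee_rot [-3.1394e+00 -2.0000e-04  2.7218e+00]
wrist_force [ 1.339  -0.6053  0.5946]
wrist_torque [ 0.0789  0.001  -0.0048]
finger_force 0.0
width 0.0938
top knob_centre [([0.42, 0.223, 0.154], 0.93), ([0.581, -0.406, 0.15], 0.9), ([0.468, -0.061, 0.116], 0.65)]
top collar_centre [([0.421, 0.228, 0.12], 0.72), ([0.576, -0.408, 0.125], 0.72), ([0.465, -0.063, -0.001], 0.71), ([0.47, -0.061, 0.091], 0.58)]
top zero_mark [([0.456, 0.225, 0.135], 0.81), ([0.62, -0.414, 0.134], 0.64), ([0.491, -0.074, 0.103], 0.6)]
top index_mark [([0.459, 0.222, 0.106], 0.73), ([0.615, -0.412, 0.106], 0.7), ([0.497, -0.072, 0.079], 0.68)]
top reagent_bottle [([0.578, 0.079, 0.0], 0.92), ([0.494, -0.069, 0.082], 0.17)]
top vial_rack [([0.415, -0.22, -0.001], 0.6)]
top spanner [([0.608, -0.08, 0.001], 0.51)]
top valve [([0.467, -0.063, 0.0], 0.92), ([0
[... 331 characters left out ...]
3, 0.225, 0.121], 0.74), ([0.578, -0.409, 0.119], 0.72), ([0.467, -0.066, 0.093], 0.71), ([0.584, 0.081, -0.006], 0.55)]
side zero_mark [([0.452, 0.222, 0.132], 0.8), ([0.618, -0.41, 0.135], 0.7), ([0.492, -0.075, 0.101], 0.56)]
side index_mark [([0.496, -0.072, 0.077], 0.85), ([0.459, 0.225, 0.106], 0.65), ([0.621, -0.414, 0.104], 0.56)]
side reagent_bottle [([0.581, 0.079, -0.003], 0.97)]
side vial_rack [([0.413, -0.221, 0.003], 0.57)]
side spanner []
side valve [([0.463, -0.063, -0.004], 0.91), ([0.58, -0.41, 0.003], 0.74), ([0.423, 0.228, -0.005], 0.56)]
[[473.4, 0.0, 313.4], [0.0, 473.4, 198.5], [0.0, 0.0, 1.0]] [ 2.3098153  -0.71693199  0.2840166 ] [-0.50632179  0.28187789  1.11880033]
```

View pics/top0.png

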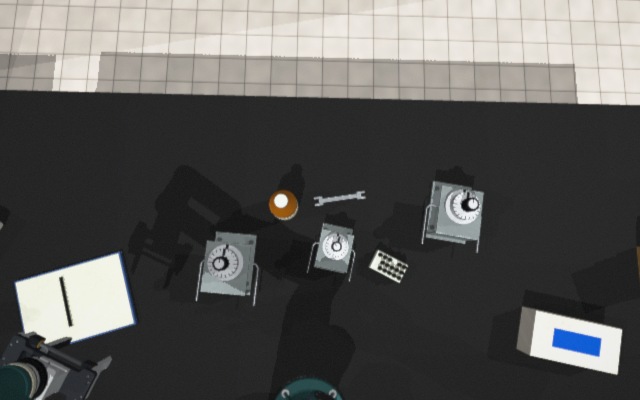

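View pics/side0.png

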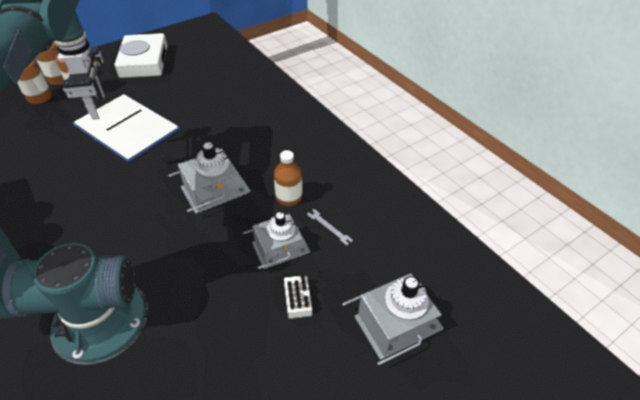

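Three look-alikes show in the top picture: (223,262), (465,206) and (335,245). The middle one at (335,245) is clearly the smallest, and its knob stands at about 116 mm (the others at about 150 mm), so it is the one meant. I'll move above it and confirm with a wrist crop.

>>> play_rows(
  translation=[
    [-0.7, -0.65, 0],
    [-0.7, -0.65, 0],
    [-0.7, -0.65, 0],
    [-0.7, -0.65, 0],
    [-0.7, -0.65, 0],
    [-0.7, -0.65, 0],
    [-0.7, -0.65, 0],
    [-0.7, -0.65, 0],
  ],
  twist=[
    [0, 0, 0],
    [0, 0, 0],
    [0, 0, 0],
    [0, 0, 0],
    [0, 0, 0],
    [0, 0, 0],
    [0, 0, 0],
    [0, 0, 0],
  ],
  gripper=[1, 1, 1, 1, 1, 1, 1, 1],
)

```text
time: 1.7
tool_pos: [0.3441, 0.2195, 0.405]
ee_rot: [3.141, 0.001, 2.722]
wrist_force: [1.4, 0.6, -0.5]
width: 0.0938
finger_force: 0.0
```

>>> play_rows(
  translation=[
    [-0.7, -0.65, 0],
    [-0.7, -0.65, 0],
    [-0.7, -0.65, 0],
    [-0.7, -0.65, 0],
    [-0.7, -0.65, 0],
    [-0.7, -0.65, 0],
    [-0.7, -0.65, 0],
    [0, 0, 0],
  ],
  twist=[
    [0, 0, 0],
    [0, 0, 0],
    [0, 0, 0],
    [0, 0, 0],
    [0, 0, 0],
    [0, 0, 0],
    [0, 0, 0],
    [0, 0, 0],
  ],
  gripper=[1, 1, 1, 1, 1, 1, 1, 1],
)

```text
time: 2.5
tool_pos: [0.4498, -0.0283, 0.4043]
ee_rot: [-3.14, 0.0, 2.716]
wrist_force: [0.5, 0.2, -0.7]
width: 0.094
finger_force: 0.0
```

```bash
cat > h.py <<'E'
from bench import robot
import cv2,numpy as np
from scipy.spatial.transform import Rotation as Ro
def st():
    o=robot.get_obs()
    print({k:np.round(o[k],4).tolist() for k in ["time","joint_positions","tool_pos","ee_rot","wrist_force","wrist_torque","finger_force","width"]}); return o
def proj(P,m):
    return cv2.projectPoints(np.array(P,float).reshape(-1,3),m["rvec"],m["tvec"],m["camera_matrix"],None)[0].reshape(-1,2)
def crop(name,P,half,fn,scale):
    m=robot.camera_model(name); im=robot.snapshot(name)[:,:,::-1]
    u,v=proj(P,m)[0].astype(int); x0,y0=max(0,u-half),max(0,v-half)
    c=im[y0:y0+2*half,x0:x0+2*half]
    cv2.imwrite(fn,cv2.resize(c,None,fx=scale,fy=scale,interpolation=cv2.INTER_CUBIC)); cv2.imwrite(fn.replace(".png","_full.png"),im)
    print("crop origin",x0,y0,"size",c.shape,"target",u,v); return m
def spots(cam,names):
    r={}
    for n in names:
        l=[(np.round(d["centre"],4).tolist(),round(d["score"],2)) for d in robot.spot_point(n,cam)][:3]; r[n]=l; print(cam,n,l)
    return r
E
python3 - <<'E'
from h import *
st(); m=crop("wrist",[0.466,-0.063,0.1],110,"pics/w1.png",2.5)
spots("wrist",["knob_centre","collar_centre","zero_mark","index_mark"]*2)
R=cv2.Rodrigues(m["rvec"])[0]; print(-R.T@m["tvec"],R[2],m["camera_matrix"].tolist())
E
```

```text
{'time': 2.5, 'joint_positions': [-0.1884, -0.1363, 1.5902, -0.0014, 1.6877, -1.3338], 'tool_pos': [0.4498, -0.0283, 0.4043], 'ee_rot': [-3.1403, 0.0002, 2.7161], 'wrist_force': [0.5463, 0.1843, -0.6588], 'wrist_torque': [0.0286, 0.0071, -0.0053], 'finger_force': 0.0, 'width': 0.094}
crop origin 188 118 size (220, 220, 3) target 298 228
wrist knob_centre [([0.4652, -0.0642, 0.1181], 0.86)]
wrist collar_centre [([0.4663, -0.0635, 0.0957], 0.68), ([0.421, 0.2266, 0.1171], 0.58)]
wrist zero_mark [([0.494, -0.077, 0.102], 0.85)]
wrist index_mark [([0.4543, 0.2241, 0.1033], 0.87), ([0.4934, -0.0707, 0.079], 0.81)]
wrist knob_centre [([0.4652, -0.0642, 0.1181], 0.86)]
wrist collar_centre [([0.4663, -0.0635, 0.0957], 0.68), ([0.421, 0.2266, 0.1171], 0.58)]
wrist zero_mark [([0.494, -0.077, 0.102], 0.85)]
wrist index_mark [([0.4543, 0.2241, 0.1033], 0.87), ([0.4934, -0.0707, 0.079], 0.81)]
[ 0.38780215 -0.00043113  0.38537458] [ 0.21366222 -0.0981065  -0.97196891] [[330.9487672863338, 0.0, 325.3943311626829], [0.0, 330.9487672863338, 198.57978006113652], [0.0, 0.0, 1.0]]
```

View pics/w1.png

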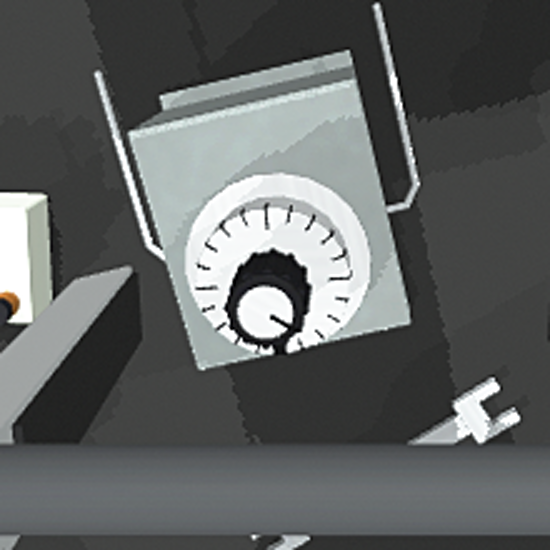

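The wrist crop shows the small valve (knob top at crop (265,310), zero line at (285,350), index next to it). It is on a small bracket beside the spanner and rack, so this is the valve meant. I'll centre over it and measure again from the new place.

>>> play_rows(
  translation=[
    [-0.37, -0.32, 0.6],
    [-0.36, -0.32, 0.6],
    [0, 0, 0],
  ],
  twist=[
    [0, 0, 0],
    [0, 0, 0],
    [0, 0, 0],
  ],
  gripper=[1, 1, 1],
)

```text
time: 3.25
tool_pos: [0.4646, -0.0608, 0.353]
ee_rot: [-3.14, -0.007, 2.721]
wrist_force: [0.4, -0.7, -1.3]
width: 0.0941
finger_force: 0.0
```

Run:
```python
from h import *
st(); m=crop("wrist",[0.466,-0.063,0.1],120,"pics/w2.png",2.5)
spots("wrist",["knob_centre","collar_centre","zero_mark","index_mark"])
# overlay predicted circles
im=cv2.imread("pics/w2_full.png")
big=cv2.resize(im,None,fx=3,fy=3,interpolation=cv2.INTER_CUBIC)
t=np.linspace(0,2*np.pi,200)
for r,z,c in [(.013,.130,(0,0,255)),(.028,.1015,(0,255,0)),(.036,.08,(255,0,0))]:
    P=np.c_[.466+r*np.cos(t),-.0636+r*np.sin(t),0*t+z]
    cv2.polylines(big,[(proj(P,m)*3+1).astype(np.int32)],True,c,1)
u,v=(proj([.466,-.0636,.1],m)[0]*3).astype(int)
cv2.imwrite("pics/w2o.png",big[max(0,v-300):v+300,max(0,u-400):u+400])
```

```text
{'time': 3.25, 'joint_positions': [-0.2512, -0.0772, 1.6382, -0.0005, 1.5874, -1.4011], 'tool_pos': [0.4646, -0.0608, 0.353], 'ee_rot': [-3.14, -0.0066, 2.7208], 'wrist_force': [0.4018, -0.6852, -1.2849], 'wrist_torque': [0.0043, 0.0109, -0.0119], 'finger_force': 0.0, 'width': 0.0941}
crop origin 204 98 size (240, 240, 3) target 324 218
wrist knob_centre [([0.4667, -0.0676, 0.1167], 0.88), ([0.4685, -0.0646, 0.095], 0.17)]
wrist collar_centre [([0.468, -0.0652, 0.0921], 0.57)]
wrist zero_mark [([0.4933, -0.0775, 0.1034], 0.8)]
wrist index_mark [([0.4925, -0.0691, 0.0767], 0.81)]
```

View pics/w2o.png

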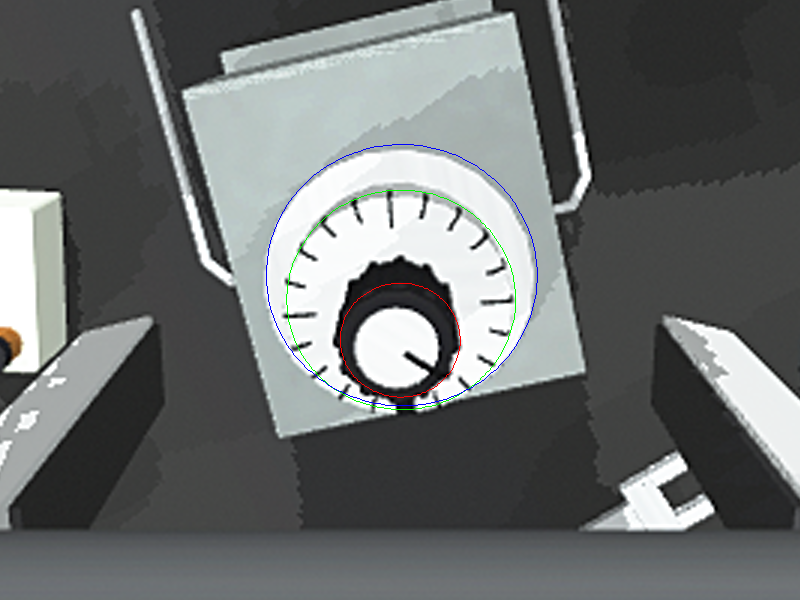

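The overlay fits: knob, collar and flange circles agree with the axis within about 1 mm, with a small shift toward -y. I'll use axis (0.4664, -0.0643) and correct once the arm has settled.

>>> play_rows(
  translation=[
    [-0.06, -0.05, 0],
    [0, 0, 0],
    [0, 0, 0],
  ],
  twist=[
    [0, 0, 0],
    [0, 0, 0],
    [0, 0, 0],
  ],
  gripper=[0.1, 0.1, 0.1],
)

```text
time: 3.8
tool_pos: [0.4664, -0.0631, 0.3572]
ee_rot: [3.141, 0.001, 2.722]
wrist_force: [0.0, -0.4, -0.0]
width: 0.0735
finger_force: 0.0
```

Run:
```python
from h import *
st()
```

```text
{'time': 3.8, 'joint_positions': [-0.255, -0.0768, 1.6296, 0.0001, 1.588, -1.4061], 'tool_pos': [0.4664, -0.0631, 0.3572], 'ee_rot': [3.1413, 0.0008, 2.7219], 'wrist_force': [0.042, -0.379, -0.034], 'wrist_torque': [0.0055, 0.0502, -0.0328], 'finger_force': 0.0, 'width': 0.0735}
```

>>> play_rows(
  translation=[
    [-0.01, -0.03, 0.65],
    [0, 0, 0.65],
    [0, 0, 0],
    [0, 0, 0],
  ],
  twist=[
    [0, 0, 0],
    [0, 0, 0],
    [0, 0, 0],
    [0, 0, 0],
  ],
  gripper=[0.0, -0.2, -0.2, -0.2],
)

```text
time: 4.2
tool_pos: [0.4662, -0.0644, 0.3048]
ee_rot: [-3.141, -0.001, 2.722]
wrist_force: [-0.7, -0.1, 0.5]
width: 0.0416
finger_force: 0.0
```

Run:
```python
from h import *
st()
```

```text
{'time': 4.2, 'joint_positions': [-0.2578, -0.0479, 1.7079, 0.0001, 1.4828, -1.4088], 'tool_pos': [0.4662, -0.0644, 0.3048], 'ee_rot': [-3.1415, -0.0013, 2.7218], 'wrist_force': [-0.7158, -0.0871, 0.4613], 'wrist_torque': [-0.023, -0.0215, 0.0224], 'finger_force': 0.0, 'width': 0.0416}
```

>>> play_rows(
  translation=[
    [0, 0, 0],
    [0, 0, 0],
    [0, 0, 0],
    [0, 0, 0],
    [0, 0, 0],
    [0, 0, 0],
  ],
  twist=[
    [0, 0, 0],
    [0, 0, 0],
    [0, 0, 0],
    [0, 0, 0],
    [0, 0, 0],
    [0, 0, 0],
  ],
  gripper=[-1, -1, -1, -1, -1, -1],
)

```text
time: 4.8
tool_pos: [0.4665, -0.0646, 0.3063]
ee_rot: [-3.142, 0.003, 2.722]
wrist_force: [-0.3, -0.6, 6.0]
width: 0.0252
finger_force: 30.0
```

Run:
```python
from h import *
o=st(); print(o["joint_torque"])
```

```text
{'time': 4.8, 'joint_positions': [-0.258, -0.0493, 1.7063, -0.0005, 1.4819, -1.4089], 'tool_pos': [0.4665, -0.0646, 0.3063], 'ee_rot': [-3.1415, 0.0027, 2.7218], 'wrist_force': [-0.3386, -0.5832, 6.0076], 'wrist_torque': [-0.1891, 0.2248, 0.0005], 'finger_force': 30.0012, 'width': 0.0252}
[ 5.59206549e-01 -2.43225181e+01 -2.66917133e+01  4.42430824e-01
 -2.26081652e-01  1.34625038e-02]
```

>>> play_rows(
  translation=[
    [0, 0, -0.03],
    [0, 0, 0],
    [0, 0, 0],
  ],
  twist=[
    [0, 0, 0.5],
    [0, 0, 0.5],
    [0, 0, 0.5],
  ],
  gripper=[-1, -1, -1],
)

```text
time: 5.1
tool_pos: [0.4666, -0.0647, 0.3063]
ee_rot: [3.141, 0.002, 2.57]
wrist_force: [0.9, -1.6, 0.6]
width: 0.0257
finger_force: 30.0
```

```bash
cat > t.py <<'E'
from bench import robot
import numpy as np
o=robot.get_obs()
print(o["time"],"yaw",round(o["ee_rot"][2],4),"j6",round(o["joint_positions"][5],4),"tz",round(o["wrist_torque"][2],4),"jt6",round(o["joint_torque"][5],4),np.round(o["wrist_force"],2),np.round(o["tool_pos"],4),np.round(o["qvel"][5],3),o["width"])
E
python3 t.py
```

```text
5.1 yaw 2.5697 j6 -1.2569 tz 0.0152 jt6 -0.3492 [ 0.87 -1.64  0.6 ] [ 0.4666 -0.0647  0.3063] 0.495 0.025738555647989665
```

>>> play_rows(
  translation=[
    [0, 0, 0],
    [0, 0, 0],
    [0, 0, 0],
  ],
  twist=[
    [0, 0, 0.5],
    [0, 0, 0.5],
    [0, 0, 0],
  ],
  gripper=[-1, -1, -1],
)

```text
time: 5.4
tool_pos: [0.4666, -0.0647, 0.3063]
ee_rot: [3.141, 0.002, 2.472]
wrist_force: [1.3, -2.2, 1.5]
width: 0.0258
finger_force: 30.0
```

```bash
python3 t.py
```

```text
5.4 yaw 2.4716 j6 -1.1588 tz -0.049 jt6 0.154 [ 1.27 -2.18  1.51] [ 0.4666 -0.0647  0.3063] -0.036 0.02577129585075026
```

>>> play_rows(
  translation=[
    [0, 0, 0],
    [0, 0, 0],
    [0, 0, 0],
  ],
  twist=[
    [0, 0, 0.5],
    [0, 0, 0.5],
    [0, 0, 0],
  ],
  gripper=[-1, -1, -1],
)

```text
time: 5.7
tool_pos: [0.4666, -0.0647, 0.3063]
ee_rot: [3.141, 0.002, 2.373]
wrist_force: [1.1, -1.3, 1.7]
width: 0.0253
finger_force: 30.0
```

```bash
python3 t.py
```

```text
5.7 yaw 2.3725 j6 -1.0598 tz 0.0021 jt6 0.1502 [ 1.09 -1.35  1.7 ] [ 0.4666 -0.0647  0.3063] -0.03 0.02533004378043377
```

>>> play_rows(
  translation=[
    [0, 0, 0],
    [0, 0, 0],
    [0, 0, 0],
    [0, 0, 0],
  ],
  twist=[
    [0, 0, 0.2],
    [0, 0, 0.2],
    [0, 0, 0.2],
    [0, 0, 0.2],
  ],
  gripper=[-1, -1, -1, -1],
)

```text
time: 6.1
tool_pos: [0.4665, -0.0647, 0.3063]
ee_rot: [3.141, 0.002, 2.29]
wrist_force: [3.3, -3.7, 2.1]
width: 0.0251
finger_force: 30.0
```

```bash
python3 t.py
python3 - <<'E'
from h import *
for i in range(6):
    if i==0:
        im=robot.snapshot("wrist"); cv2.imwrite("pics/g1.png",im[:,:,::-1])
    else: robot.snapshot("wrist")
    o=robot.get_obs(); print(round(o["wrist_torque"][2],4),round(o["joint_torque"][5],4),round(o["ee_rot"][2],4))
E
```

```text
6.1 yaw 2.2904 j6 -0.9776 tz 0.0631 jt6 -0.107 [ 3.35 -3.67  2.15] [ 0.4665 -0.0647  0.3063] 0.199 0.0251388378016864
-0.04 0.0658 2.2898
0.066 0.0898 2.2911
-0.0175 0.0109 2.2915
-0.033 -0.0077 2.2915
-0.0316 -0.0104 2.2915
-0.0384 -0.0106 2.2916
```

View pics/g1.png

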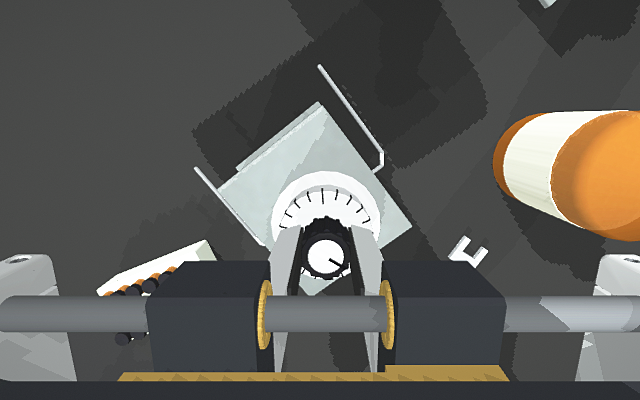

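The picture shows the fingers on the knob at (327,257), with its pointer keeping its place relative to the gripper, so it turns without slip. In motion the torque reads 0.063 N m, which is plain friction. Continuing slowly.

>>> play_rows(
  translation=[
    [0, 0, 0],
    [0, 0, 0],
    [0, 0, 0],
    [0, 0, 0],
    [0, 0, 0],
  ],
  twist=[
    [0, 0, 0.2],
    [0, 0, 0.2],
    [0, 0, 0.2],
    [0, 0, 0.2],
    [0, 0, 0.2],
  ],
  gripper=[-1, -1, -1, -1, -1],
)

```text
time: 6.9
tool_pos: [0.4665, -0.0647, 0.3063]
ee_rot: [3.141, 0.002, 2.191]
wrist_force: [3.6, -4.5, 2.2]
width: 0.026
finger_force: 30.0
```

```bash
python3 t.py
```

```text
6.9 yaw 2.1909 j6 -0.8781 tz 0.1001 jt6 -0.1034 [ 3.63 -4.46  2.2 ] [ 0.4665 -0.0647  0.3063] 0.198 0.025978111977475793
```

>>> play_rows(
  translation=[
    [0, 0, 0],
    [0, 0, 0],
    [0, 0, 0],
    [0, 0, 0],
  ],
  twist=[
    [0, 0, 0.2],
    [0, 0, 0.2],
    [0, 0, 0.2],
    [0, 0, 0.2],
  ],
  gripper=[-1, -1, -1, -1],
)

```text
time: 7.3
tool_pos: [0.4665, -0.0647, 0.3063]
ee_rot: [3.141, 0.002, 2.111]
wrist_force: [3.0, -4.6, 2.6]
width: 0.0254
finger_force: 30.0
```

```bash
python3 t.py
```

```text
7.3 yaw 2.1109 j6 -0.7981 tz 0.0766 jt6 -0.1034 [ 2.99 -4.62  2.62] [ 0.4665 -0.0647  0.3063] 0.199 0.0254223425968669
```

Joint 6 torque in steady slow motion is very clean (-0.103), so I'll use its change as the rise.

>>> play_rows(
  translation=[
    [0, 0, 0],
    [0, 0, 0],
    [0, 0, 0],
    [0, 0, 0],
    [0, 0, 0],
  ],
  twist=[
    [0, 0, 0.2],
    [0, 0, 0.2],
    [0, 0, 0.2],
    [0, 0, 0.2],
    [0, 0, 0.2],
  ],
  gripper=[-1, -1, -1, -1, -1],
)

```text
time: 7.8
tool_pos: [0.4665, -0.0647, 0.3063]
ee_rot: [3.141, 0.002, 2.011]
wrist_force: [3.9, -3.8, 2.6]
width: 0.0255
finger_force: 30.0
```

```bash
python3 t.py
```

```text
7.8 yaw 2.0109 j6 -0.6981 tz 0.0479 jt6 -0.1035 [ 3.93 -3.76  2.64] [ 0.4665 -0.0647  0.3063] 0.196 0.025534966209008282
```

>>> play_rows(
  translation=[
    [0, 0, 0],
    [0, 0, 0],
    [0, 0, 0],
    [0, 0, 0],
    [0, 0, 0],
  ],
  twist=[
    [0, 0, 0.2],
    [0, 0, 0.2],
    [0, 0, 0.2],
    [0, 0, 0.2],
    [0, 0, 0.2],
  ],
  gripper=[-1, -1, -1, -1, -1],
)

```text
time: 8.3
tool_pos: [0.4665, -0.0647, 0.3063]
ee_rot: [3.14, 0.002, 1.911]
wrist_force: [2.8, -4.7, 2.6]
width: 0.0254
finger_force: 30.0
```

```bash
python3 t.py
```

```text
8.3 yaw 1.9109 j6 -0.5981 tz 0.061 jt6 -0.1036 [ 2.77 -4.69  2.56] [ 0.4665 -0.0647  0.3063] 0.197 0.025430983025597726
```

>>> play_rows(
  translation=[
    [0, 0, 0],
    [0, 0, 0],
    [0, 0, 0],
    [0, 0, 0],
    [0, 0, 0],
  ],
  twist=[
    [0, 0, 0.2],
    [0, 0, 0.2],
    [0, 0, 0.2],
    [0, 0, 0.2],
    [0, 0, 0.2],
  ],
  gripper=[-1, -1, -1, -1, -1],
)

```text
time: 8.8
tool_pos: [0.4665, -0.0647, 0.3063]
ee_rot: [3.14, 0.001, 1.811]
wrist_force: [2.3, -3.9, 2.3]
width: 0.0251
finger_force: 30.0
```

```bash
python3 t.py
```

```text
8.8 yaw 1.8109 j6 -0.4981 tz 0.0647 jt6 -0.1036 [ 2.34 -3.87  2.32] [ 0.4665 -0.0647  0.3063] 0.198 0.025092587754671762
```

>>> play_rows(
  translation=[
    [0, 0, 0],
    [0, 0, 0],
    [0, 0, 0],
    [0, 0, 0],
    [0, 0, 0],
  ],
  twist=[
    [0, 0, 0.2],
    [0, 0, 0.2],
    [0, 0, 0.2],
    [0, 0, 0.2],
    [0, 0, 0.2],
  ],
  gripper=[-1, -1, -1, -1, -1],
)

```text
time: 9.3
tool_pos: [0.4665, -0.0647, 0.3063]
ee_rot: [3.14, 0.001, 1.711]
wrist_force: [3.2, -4.4, 2.2]
width: 0.0251
finger_force: 30.0
```

```bash
python3 t.py
```

```text
9.3 yaw 1.7109 j6 -0.3981 tz 0.0483 jt6 -0.1037 [ 3.23 -4.42  2.21] [ 0.4665 -0.0647  0.3063] 0.198 0.025066154407643162
```

>>> play_rows(
  translation=[
    [0, 0, 0],
    [0, 0, 0],
    [0, 0, 0],
    [0, 0, 0],
    [0, 0, 0],
  ],
  twist=[
    [0, 0, 0.2],
    [0, 0, 0.2],
    [0, 0, 0.2],
    [0, 0, 0.2],
    [0, 0, 0.2],
  ],
  gripper=[-1, -1, -1, -1, -1],
)

```text
time: 9.8
tool_pos: [0.4665, -0.0647, 0.3063]
ee_rot: [3.14, 0.001, 1.611]
wrist_force: [2.6, -4.8, 3.1]
width: 0.0252
finger_force: 30.0
```

```bash
python3 t.py
```

```text
9.8 yaw 1.6109 j6 -0.2981 tz 0.1245 jt6 -0.0802 [ 2.62 -4.82  3.14] [ 0.4665 -0.0647  0.3063] 0.197 0.025220736319893945
```

>>> play_rows(
  translation=[
    [0, 0, 0],
    [0, 0, 0],
    [0, 0, 0],
    [0, 0, 0],
    [0, 0, 0],
  ],
  twist=[
    [0, 0, 0.2],
    [0, 0, 0.2],
    [0, 0, 0.2],
    [0, 0, 0.2],
    [0, 0, 0.2],
  ],
  gripper=[-1, -1, -1, -1, -1],
)

```text
time: 10.3
tool_pos: [0.4665, -0.0647, 0.3063]
ee_rot: [3.14, 0.001, 1.511]
wrist_force: [1.8, -5.1, 3.3]
width: 0.0253
finger_force: 30.0
```

```bash
python3 t.py
```

```text
10.3 yaw 1.5111 j6 -0.1983 tz 0.1056 jt6 -0.038 [ 1.79 -5.12  3.26] [ 0.4665 -0.0647  0.3063] 0.197 0.02530517479733789
```

>>> play_rows(
  translation=[
    [0, 0, 0],
    [0, 0, 0],
    [0, 0, 0],
  ],
  twist=[
    [0, 0, 0.2],
    [0, 0, 0.2],
    [0, 0, 0.2],
  ],
  gripper=[-1, -1, -1],
)

```text
time: 10.6
tool_pos: [0.4665, -0.0647, 0.3063]
ee_rot: [3.14, 0.001, 1.451]
wrist_force: [2.2, -3.9, 2.1]
width: 0.0255
finger_force: 30.0
```

```bash
python3 t.py
```

```text
10.6 yaw 1.4511 j6 -0.1384 tz 0.1655 jt6 -0.0104 [ 2.17 -3.94  2.13] [ 0.4665 -0.0647  0.3063] 0.199 0.025524268491073934
```

>>> play_rows(
  translation=[
    [0, 0, 0],
    [0, 0, 0],
  ],
  twist=[
    [0, 0, 0.2],
    [0, 0, 0.2],
  ],
  gripper=[-1, -1],
)

```text
time: 10.8
tool_pos: [0.4665, -0.0647, 0.3063]
ee_rot: [3.14, 0.001, 1.411]
wrist_force: [1.9, -4.6, 1.1]
width: 0.0254
finger_force: 30.0
```

```bash
python3 t.py
```

```text
10.8 yaw 1.4111 j6 -0.0984 tz 0.1752 jt6 0.0085 [ 1.87 -4.57  1.1 ] [ 0.4665 -0.0647  0.3063] 0.199 0.02540276315115997
```

>>> play_rows(
  translation=[
    [0, 0, 0],
    [0, 0, 0],
    [0, 0, 0],
    [0, 0, 0],
    [0, 0, 0],
  ],
  twist=[
    [0, 0, 0.2],
    [0, 0, 0.2],
    [0, 0, 0.2],
    [0, 0, 0.2],
    [0, 0, 0.2],
  ],
  gripper=[-1, -1, -1, -1, -1],
)

```text
time: 11.3
tool_pos: [0.4665, -0.0647, 0.3063]
ee_rot: [3.14, 0.001, 1.311]
wrist_force: [1.1, -4.2, 2.0]
width: 0.0256
finger_force: 30.0
```

```bash
python3 t.py
```

```text
11.3 yaw 1.3113 j6 0.0014 tz 0.1841 jt6 0.0574 [ 1.1  -4.22  1.99] [ 0.4665 -0.0647  0.3063] 0.197 0.02564238283019811
```

>>> play_rows(
  translation=[
    [0, 0, 0],
    [0, 0, 0],
  ],
  twist=[
    [0, 0, 0.2],
    [0, 0, 0.2],
  ],
  gripper=[-1, -1],
)

```text
time: 11.5
tool_pos: [0.4664, -0.0647, 0.3063]
ee_rot: [3.14, 0.001, 1.271]
wrist_force: [2.0, -5.2, 2.7]
width: 0.0252
finger_force: 30.0
```

```bash
python3 t.py
```

```text
11.5 yaw 1.2714 j6 0.0414 tz 0.2417 jt6 0.0774 [ 2.05 -5.21  2.74] [ 0.4664 -0.0647  0.3063] 0.198 0.02524729210507468
```

>>> play_rows(
  translation=[
    [0, 0, 0],
    [0, 0, 0],
    [0, 0, 0],
    [0, 0, 0],
  ],
  twist=[
    [0, 0, 0.2],
    [0, 0, 0.1],
    [0, 0, 0],
    [0, 0, 0],
  ],
  gripper=[-1, -1, -1, -1],
)

```text
time: 11.9
tool_pos: [0.4664, -0.0647, 0.3063]
ee_rot: [3.14, 0.001, 1.242]
wrist_force: [1.8, -5.4, 2.2]
width: 0.0252
finger_force: 30.0
```

```bash
python3 t.py
```

```text
11.9 yaw 1.2421 j6 0.0707 tz 0.1635 jt6 0.2073 [ 1.84 -5.38  2.19] [ 0.4664 -0.0647  0.3063] -0.001 0.02520889289005666
```

>>> play_rows(
  translation=[
    [0, 0, 0],
    [0, 0, 0],
    [0, 0, 0],
    [0, 0, -0.6],
    [0, 0, -0.8],
    [0, 0, 0],
    [0, 0, 0],
  ],
  twist=[
    [0, 0, 0],
    [0, 0, 0],
    [0, 0, 0],
    [0, 0, 0],
    [0, 0, 0],
    [0, 0, 0],
    [0, 0, 0],
  ],
  gripper=[0, 0, 0, 0.2, 0.6, 1, 1],
)

```text
time: 12.6
tool_pos: [0.4661, -0.0642, 0.3619]
ee_rot: [3.142, -0.001, 1.242]
wrist_force: [0.8, -0.3, -0.4]
width: 0.0756
finger_force: 0.0
```

```bash
cat > look.py <<'E'
import sys
from h import *
st(); m=robot.camera_model("wrist"); im=robot.snapshot("wrist")[:,:,::-1]
A=np.array([.4664,-.0643])
r=spots("wrist",["knob_centre","collar_centre","zero_mark","index_mark"])
# polar unwrap of collar rim / flange annulus: brightness vs world angle
g=cv2.cvtColor(im,cv2.COLOR_BGR2GRAY).astype(np.float32)
t=np.deg2rad(np.arange(-180,180,1.0))
def samp(rs,z):
    P=np.stack([np.c_[A[0]+q*np.cos(t),A[1]+q*np.sin(t),0*t+z] for q in rs])
    p=proj(P,m).astype(np.float32).reshape(len(rs),-1,2)
    return cv2.remap(g,p[...,0],p[...,1],cv2.INTER_LINEAR)
a=samp(np.linspace(.018,.0275,30),.1015); b=samp(np.linspace(.0285,.036,24),.08)
pic=np.vstack([a.repeat(8,0),np.full((6,360),255),b.repeat(8,0)])
pic=np.repeat(pic,2,1); 
for d in range(0,360,30): cv2.putText(pic,str(d-180),(2*d,238),0,.4,0,1)
cv2.imwrite(sys.argv[1]+"_polar.png",pic)
big=cv2.resize(im,None,fx=3,fy=3,interpolation=cv2.INTER_CUBIC)
u,v=(proj([*A,.1],m)[0]*3).astype(int)
c=big[max(0,v-200):v+200,max(0,u-360):u+360]
h=max(c.shape[1],720); f=np.full((c.shape[0]+pic.shape[0]*1,h,3),0,np.uint8)
f[:c.shape[0],:c.shape[1]]=c; f[c.shape[0]:,:720]=pic[...,None]
f=cv2.resize(f,None,fx=min(1,600/f.shape[0]),fy=min(1,600/f.shape[0]))
cv2.imwrite(sys.argv[1]+".png",f)
for n in("zero_mark","index_mark"):
    for c,s in r[n]: d=np.array(c[:2])-A; print(n,np.rad2deg(np.arctan2(d[1],d[0])),np.hypot(*d),s)
E
python3 look.py pics/l1
```

```text
{'time': 12.6, 'joint_positions': [-0.2576, -0.0786, 1.6219, 0.0006, 1.5982, 0.0711], 'tool_pos': [0.4661, -0.0642, 0.3619], 'ee_rot': [3.1415, -0.0006, 1.2421], 'wrist_force': [0.7957, -0.2779, -0.4095], 'wrist_torque': [-0.1069, 0.0879, -0.0003], 'finger_force': 0.0, 'width': 0.0756}
wrist knob_centre [([0.4646, -0.0648, 0.1193], 0.87)]
wrist collar_centre [([0.47, -0.0635, 0.0938], 0.83), ([0.494, -0.0716, 0.0767], 0.23)]
wrist zero_mark [([0.4675, -0.0973, 0.1047], 0.72)]
wrist index_mark [([0.4939, -0.0711, 0.0765], 0.78), ([0.467, -0.0982, 0.1006], 0.73)]
zero_mark -88.09084756700355 0.033018328243568 0.72
index_mark -13.88907997430362 0.028328254446753357 0.78
index_mark -88.98602127721463 0.03390530931874829 0.73[ WARN:0@1.026] global loadsave.cpp:1063 imwrite_ Unsupported depth image for selected encoder is fallbacked to CV_8U.
```

View pics/l1.png

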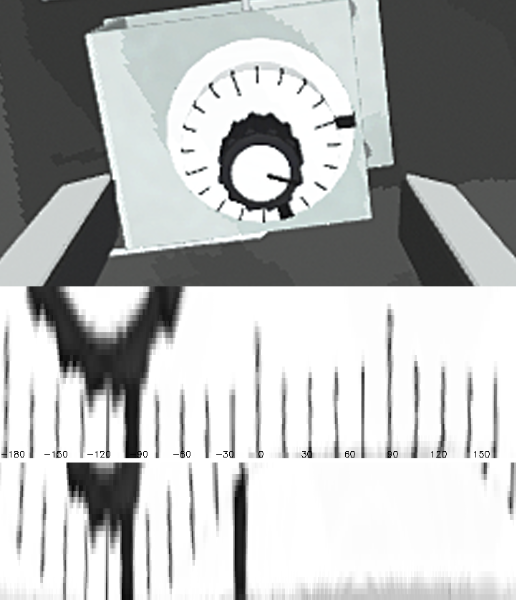

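The unwrapped strip shows the zero line at about -89° and the index at about -13°, so the collar needs about 76° anticlockwise. Measuring that exactly.

```bash
cat > ang.py <<'E'
from h import *
def ang(A=(.4664,-.0643),zr=None,ir=None):
    m=robot.camera_model("wrist"); g=cv2.cvtColor(robot.snapshot("wrist"),cv2.COLOR_RGB2GRAY).astype(np.float32)
    t=np.deg2rad(np.arange(-180,180,.5)); out=[]
    for rs,z,(lo,hi) in [(np.linspace(.0215,.027,20),.1015,zr),(np.linspace(.031,.0345,14),.08,ir)]:
        P=np.stack([np.c_[A[0]+q*np.cos(t),A[1]+q*np.sin(t),0*t+z] for q in rs])
        p=proj(P,m).astype(np.float32).reshape(len(rs),-1,2)
        s=cv2.remap(g,p[...,0],p[...,1],cv2.INTER_LINEAR).mean(0); d=np.rad2deg(t); k=(d>lo)&(d<hi)
        w=np.clip(150-s[k],0,None); c=(w*d[k]).sum()/w.sum(); out.append(c); print(round(c,2),"width",round((s[k]<128).sum()*.5,1),round(s[k].min()))
    print("diff deg",out[1]-out[0],"rad",np.deg2rad(out[1]-out[0])); return out
if __name__=="__main__":
    import sys
    a=list(map(float,sys.argv[1:])); ang(zr=a[:2],ir=a[2:])
E
python3 ang.py -98 -80 -25 -3; python3 t.py
```

```text
-88.34 width 12.0 27
-12.9 width 8.0 5
diff deg 75.44363495477461 rad 1.3167398296335002
12.9 yaw 1.2418 j6 0.0711 tz -0.0462 jt6 -0.0002 [-0.59  0.27 -0.31] [ 0.466  -0.0643  0.3605] -0.001 0.09353519273166601
```

>>> play_rows(
  translation=[
    [0, 0, 0.6],
    [0, 0, 0.6],
    [0, 0, 0.6],
    [0, 0, 0.05],
    [0, 0, 0],
  ],
  twist=[
    [0, 0, 0],
    [0, 0, 0],
    [0, 0, 0],
    [0, 0, 0],
    [0, 0, 0],
  ],
  gripper=[1, 1, 1, 1, 1],
)

```text
time: 13.4
tool_pos: [0.4661, -0.0644, 0.2872]
ee_rot: [-3.14, 0.0, 1.242]
wrist_force: [-0.2, -0.8, 0.4]
width: 0.0938
finger_force: 0.0
```

>>> play_rows(
  translation=[
    [0, 0, 0],
    [0, 0, 0],
    [0, 0, 0],
    [0, 0, 0],
    [0, 0, 0],
    [0, 0, 0],
  ],
  twist=[
    [0, 0, 0],
    [0, 0, 0],
    [0, 0, 0],
    [0, 0, 0],
    [0, 0, 0],
    [0, 0, 0],
  ],
  gripper=[-0.1, -0.1, -0.1, -0.1, -0.1, -0.1],
)

```text
time: 14.0
tool_pos: [0.4665, -0.0645, 0.2883]
ee_rot: [3.14, -0.0, 1.242]
wrist_force: [1.3, -0.7, 0.1]
width: 0.0557
finger_force: 30.0
```

```bash
python3 t.py
```

```text
14.0 yaw 1.2418 j6 0.0711 tz -0.0072 jt6 0.0071 [ 1.32 -0.65  0.13] [ 0.4665 -0.0645  0.2883] -0.0 0.05571166065452937
```

Collar gripped (55.7 mm). Turning it anticlockwise by 1.31 rad.

>>> play_rows(
  translation=[
    [0, 0, 0],
    [0, 0, 0],
    [0, 0, 0],
    [0, 0, 0],
    [0, 0, 0],
    [0, 0, 0],
    [0, 0, 0],
    [0, 0, 0],
  ],
  twist=[
    [0, 0, -0.5],
    [0, 0, -0.8],
    [0, 0, -0.8],
    [0, 0, -0.8],
    [0, 0, -0.8],
    [0, 0, -0.8],
    [0, 0, -0.8],
    [0, 0, -0.8],
  ],
  gripper=[-0.1, -0.1, -0.1, -0.1, -0.1, -0.1, -0.1, -0.1],
)

```text
time: 14.8
tool_pos: [0.4665, -0.0645, 0.2883]
ee_rot: [3.14, 0.001, 1.855]
wrist_force: [1.2, -0.2, 0.2]
width: 0.0554
finger_force: 30.0
```

>>> play_rows(
  translation=[
    [0, 0, 0],
    [0, 0, 0],
    [0, 0, 0],
    [0, 0, 0],
    [0, 0, 0],
    [0, 0, 0],
    [0, 0, 0],
    [0, 0, 0],
  ],
  twist=[
    [0, 0, -0.8],
    [0, 0, -0.8],
    [0, 0, -0.8],
    [0, 0, -0.8],
    [0, 0, -0.8],
    [0, 0, -0.8],
    [0, 0, -0.8],
    [0, 0, -0.5],
  ],
  gripper=[-0.1, -0.1, -0.1, -0.1, -0.1, -0.1, -0.1, -0.1],
)

```text
time: 15.6
tool_pos: [0.4665, -0.0646, 0.2883]
ee_rot: [3.141, 0.001, 2.464]
wrist_force: [0.8, -0.8, 0.9]
width: 0.0552
finger_force: 30.0
```

>>> play_rows(
  translation=[
    [0, 0, 0],
    [0, 0, 0],
    [0, 0, 0],
  ],
  twist=[
    [0, 0, -0.9],
    [0, 0, 0],
    [0, 0, 0],
  ],
  gripper=[-0.1, -0.1, -0.1],
)

```text
time: 15.9
tool_pos: [0.4664, -0.0646, 0.2883]
ee_rot: [3.141, 0.001, 2.55]
wrist_force: [0.8, -1.3, 0.8]
width: 0.0555
finger_force: 30.0
```

```bash
python3 t.py
```

```text
15.9 yaw 2.55 j6 -1.2371 tz -0.0355 jt6 -0.0267 [ 0.84 -1.29  0.83] [ 0.4664 -0.0646  0.2883] -0.003 0.055474493806341396
```

Turned 1.308 rad. Now I'll let go, lift and look.

>>> play_rows(
  translation=[
    [0, 0, 0],
    [0, 0, 0],
    [0, 0, 0],
    [0, 0, 0],
    [0, 0, -0.6],
    [0, 0, -0.9],
    [0, 0, -0.4],
    [0, 0, 0],
  ],
  twist=[
    [0, 0, 0],
    [0, 0, 0],
    [0, 0, 0],
    [0, 0, 0],
    [0, 0, 0],
    [0, 0, 0],
    [0, 0, 0],
    [0, 0, 0],
  ],
  gripper=[1, 1, 1, 1, 1, 1, 1, 1],
)

```text
time: 16.7
tool_pos: [0.4668, -0.0645, 0.367]
ee_rot: [3.139, 0.006, 2.552]
wrist_force: [-0.0, -0.3, -0.6]
width: 0.094
finger_force: 0.0
```

```bash
python3 look.py pics/l2 2>/dev/null; python3 ang.py -23 -4 -24 -3
```

```text
{'time': 16.7, 'joint_positions': [-0.2578, -0.0812, 1.614, 0.0001, 1.6024, -1.2387], 'tool_pos': [0.4668, -0.0645, 0.367], 'ee_rot': [3.1394, 0.0059, 2.5517], 'wrist_force': [-0.019, -0.272, -0.5787], 'wrist_torque': [-0.0009, 0.0371, -0.034], 'finger_force': 0.0, 'width': 0.094}
wrist knob_centre [([0.4666, -0.0665, 0.1139], 0.75)]
wrist collar_centre [([0.4688, -0.0611, 0.0957], 0.94)]
wrist zero_mark [([0.4941, -0.0765, 0.1031], 0.97)]
wrist index_mark [([0.4922, -0.069, 0.0758], 0.85)]
zero_mark -23.770286476777986 0.030267639485100258 0.97
index_mark -10.324388002630783 0.02622460676540265 0.85
-14.83 width 11.5 22
-17.42 width 10.0 17
diff deg -2.585554808257845 rad -0.04512644439487006
```

View pics/l2.png

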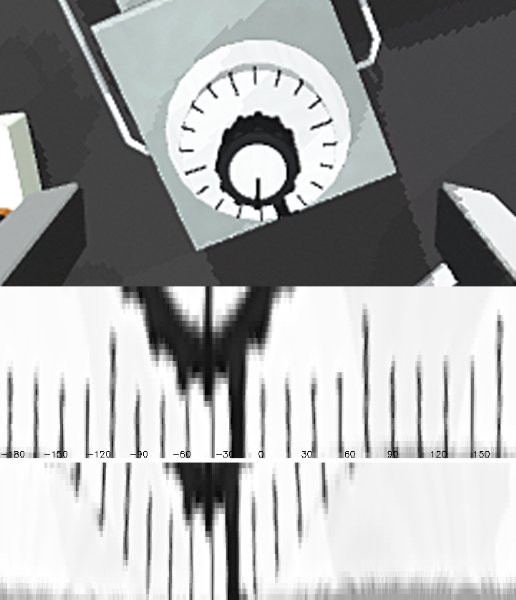

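The zero line now hides the index from this side, both near -14°. The knob pointer turned in the picture exactly by the camera's own 75°, so the knob stayed put. I'll turn back to the earlier viewing direction, from which the index shows, and check.

>>> play_rows(
  translation=[
    [0, 0, 0],
    [0, 0, 0],
    [0, 0, 0],
    [0, 0, 0],
    [0, 0, 0],
    [0, 0, 0],
    [0, 0, 0],
    [0, 0, 0],
  ],
  twist=[
    [0, 0, 1],
    [0, 0, 1],
    [0, 0, 1],
    [0, 0, 1],
    [0, 0, 1],
    [0, 0, 1],
    [0, 0, 1],
    [0, 0, 1],
  ],
  gripper=[1, 1, 1, 1, 1, 1, 1, 1],
)

```text
time: 17.8
tool_pos: [0.4661, -0.0644, 0.3627]
ee_rot: [-3.14, -0.001, 1.748]
wrist_force: [-0.4, -0.4, -1.5]
width: 0.094
finger_force: 0.0
```

>>> play_rows(
  translation=[
    [0, 0, 0],
    [0, 0, 0],
    [0, 0, 0],
    [0, 0, 0],
    [0, 0, 0],
    [0, 0, 0],
    [0, 0, 0],
    [0, 0, 0],
  ],
  twist=[
    [0, 0, 1],
    [0, 0, 1],
    [0, 0, 1],
    [0, 0, 1],
    [0, 0, 1],
    [0, 0, 1],
    [0, 0, 0],
    [0, 0, 0],
  ],
  gripper=[1, 1, 1, 1, 1, 1, 1, 1],
)

```text
time: 18.6
tool_pos: [0.4661, -0.0644, 0.3631]
ee_rot: [-3.14, 0.0, 1.154]
wrist_force: [0.5, 0.5, 0.5]
width: 0.094
finger_force: 0.0
```

```bash
python3 look.py pics/l3 2>/dev/null; python3 ang.py -23 -4 -24 -3
```

```text
{'time': 18.6, 'joint_positions': [-0.2579, -0.0785, 1.6194, 0.0001, 1.6022, 0.1591], 'tool_pos': [0.4661, -0.0644, 0.3631], 'ee_rot': [-3.1401, 0.0002, 1.1538], 'wrist_force': [0.5116, 0.4678, 0.5125], 'wrist_torque': [-0.0862, 0.1078, -0.0099], 'finger_force': 0.0, 'width': 0.094}
wrist knob_centre [([0.4672, -0.0665, 0.1168], 0.56), ([0.4129, -0.2263, 0.0013], 0.23)]
wrist collar_centre [([0.4686, -0.0646, 0.0939], 0.95)]
wrist zero_mark [([0.4939, -0.0765, 0.1026], 0.86)]
wrist index_mark [([0.4941, -0.0692, 0.0766], 0.6)]
zero_mark -23.923814812707427 0.03008471372640932 0.86
index_mark -10.031577732361187 0.028130055101261358 0.6
-15.58 width 11.5 16
-12.89 width 8.0 16
diff deg 2.6922439950820234 rad 0.046988521981227334
```

View pics/l3.png

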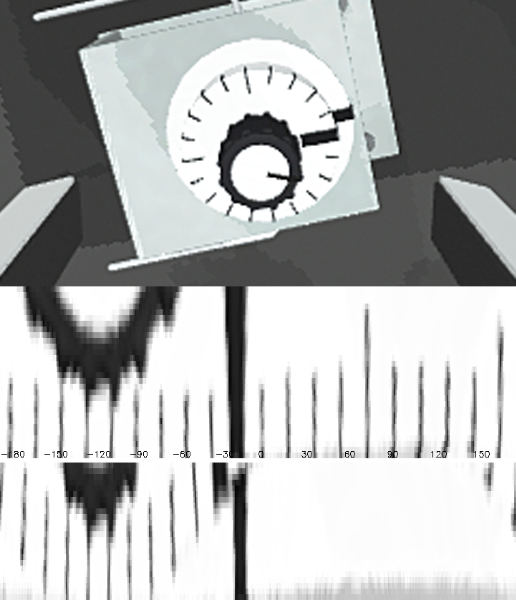

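Zero at -15.6°, index at -12.9°, about 1.3 mm apart and within the limit. The network's zero point differs, so I'll check once more from straight in front of the index.

>>> play_rows(
  translation=[
    [0, 0, 0],
    [0, 0, 0],
    [0, 0, 0],
    [0, 0, 0],
    [0, 0, 0],
    [0, 0, 0],
    [0, 0, 0],
    [0, 0, 0],
  ],
  twist=[
    [0, 0, 1],
    [0, 0, 1],
    [0, 0, 1],
    [0, 0, 1],
    [0, 0, 1],
    [0, 0, 1],
    [0, 0, 1],
    [0, 0, 1],
  ],
  gripper=[1, 1, 1, 1, 1, 1, 1, 1],
)

```text
time: 19.7
tool_pos: [0.4662, -0.0644, 0.3639]
ee_rot: [-3.142, -0.0, 0.348]
wrist_force: [-0.2, -1.2, 0.6]
width: 0.0938
finger_force: 0.0
```

>>> play_rows(
  translation=[
    [0, 0, 0],
    [0, 0, 0],
    [0, 0, 0],
    [0, 0, 0],
    [0, 0, 0],
    [0, 0, 0],
    [0, 0, 0],
    [0, 0, 0],
  ],
  twist=[
    [0, 0, 1],
    [0, 0, 1],
    [0, 0, 1],
    [0, 0, 1],
    [0, 0, 1],
    [0, 0, 1],
    [0, 0, 0],
    [0, 0, 0],
  ],
  gripper=[1, 1, 1, 1, 1, 1, 1, 1],
)

```text
time: 20.5
tool_pos: [0.4662, -0.0644, 0.3639]
ee_rot: [-3.141, -0.0, -0.246]
wrist_force: [0.2, -0.1, 0.4]
width: 0.0941
finger_force: 0.0
```

```bash
python3 look.py pics/l4 2>/dev/null; python3 ang.py -23 -4 -24 -3
```

```text
{'time': 20.5, 'joint_positions': [-0.2579, -0.0791, 1.6184, 0.0001, 1.6023, 1.5589], 'tool_pos': [0.4662, -0.0644, 0.3639], 'ee_rot': [-3.1415, -0.0001, -0.246], 'wrist_force': [0.2029, -0.1061, 0.4175], 'wrist_torque': [0.0185, 0.1311, -0.0155], 'finger_force': 0.0, 'width': 0.0941}
wrist knob_centre [([0.4667, -0.0652, 0.1175], 0.58), ([0.4702, -0.0644, 0.0929], 0.16)]
wrist collar_centre [([0.469, -0.067, 0.0938], 0.69)]
wrist zero_mark [([0.4926, -0.0752, 0.1008], 0.57)]
wrist index_mark [([0.4914, -0.0689, 0.0743], 0.73)]
zero_mark -22.58880190987321 0.028376927247325427 0.57
index_mark -10.425808525884792 0.025419677417308058 0.73
-14.39 width 10.5 12
-11.71 width 8.0 18
diff deg 2.675044648354424 rad 0.046688336751638616
```

View pics/l4.png

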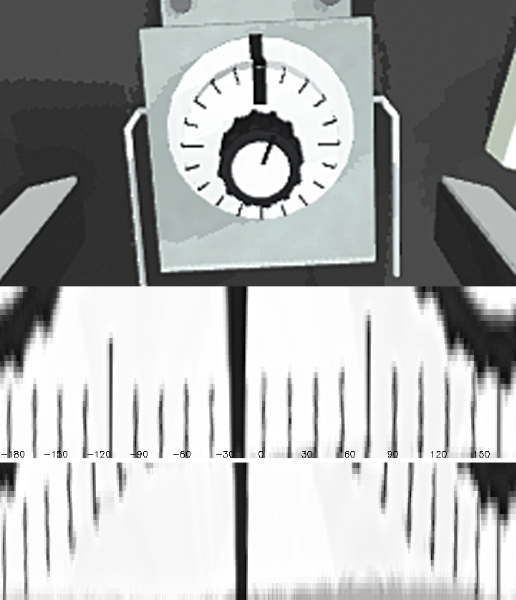

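Seen from the front, the zero line at (260,85) stands over the index at (256,45), 2.7° apart (about 1.3 mm), the same as the other view. That is well inside 4 mm, so I'm handing in.

```bash
python3 -c "
from bench import robot
print(robot.close_job())"
```

```text
the job is handed in; nothing more can be done
None
```

I closed the valve finger-tight (torque rise about 0.2 N m), turned the collar back until its zero line stood about 1.3 mm from the index line, let go and handed the job in at about 21 s; no verdict was shown.

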